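# Turn the trimmed cheese loaf to the portioning stop

## Task

One end of the red waxed cheese loaf has just been trimmed bare. Turn that loaf for the next pass: stand it flat on the slate with its pale cut end square against the upright face of the steel stop bracket (the side without the screwed foot), midway along it, and let go. Leave the whole, untrimmed loaf where it is.

Things in the scene. Friction and masses are not known exactly. Their poses are not given: they have to be found in the camera images.
- trimmed_center (a point): Centre of the trimmed loaf (25 mm above the slate): a dark red waxed block, 58 mm (its x) by 85 mm (y) by 50 mm high (z up), about 0.25 kg, loose on the slate, a blank round paper seal on top. Its -y end (58 x 50 mm) is bare pale yellow cheese, a band 8 mm deep seen from above; the rest is wax. Grip it from above across its 58 mm width.
- cut_face (a point): Middle of the pale cut end of the trimmed loaf: 42.5 mm from the loaf's centre along the loaf's -y, 25 mm up. Same axes as the loaf; the face looks along -y.
- stop: Bent steel angle bracket, fixed. Upright plate 110 mm long (its x), 4 mm thick, 35 mm high. Origin: middle of the lower edge of its stop face, at slate level; the face looks along the bracket's +y, the side where the loaf belongs. Its 36 mm wide foot with two screw heads (8 mm high) lies behind, on the -y side. z up.
- untrimmed_center (a point): Centre, half-way up, of the bystander loaf: same size, colour and weight as the other, but waxed all over, with no pale end (the same paper seal on top). The two loaves may have changed places.

How it is judged:
By the outcome, as a careful person would: the job done as asked, in the order asked, and still so for the second after the job is handed in, with the robot touching nothing.
It also fails if it takes over 35 s, if anything falls off the work surface, if the arm or the gripper's body presses on something with over 40 N, if the wrist force passes 120 N, or if a joint passes its speed limit or range.

## Robot

A 6-joint arm with a two-finger parallel gripper is mounted at the origin on a cart in front of the work surface, level with it; the furniture and walls round the work are solid. World frame = base frame: x ahead of the robot, y to its left, z up, the work surface at z = 0. Lengths are in m, angles in rad, forces in N, time in s.
With the tool pointing down it reaches from about 0.25 to 0.775 m from the base axis. Payload 8.9 kg.
Tool frame: the origin (TCP) lies on the centre line of the jaws, within the pads' length; the fingertips stand ahead of it and the grasp point (between the pads) lies 2 mm behind it (r.tip_reach is the z of the fingertips in the tool frame, in m); z points along the fingers, y is the direction in which the jaws open and shut (so a half turn about z gives the same grasp; the last joint's range is limited). The gripper opens to 85 mm and grips with 20 to 120 N. Pads are 22 mm wide; open, the fingers measure 114 mm over their backs; the gripper's body (76 mm by 85 mm) begins 54 mm behind the grasp point. The pads swing forward as they close: fully open they stand 13 mm farther back than shut.
Start: joints at [-1.399, 0.291, -0.153, 1.127, 0, 1.431], TCP at [0.161, -0.5, 0.248] pointing down, gripper open.
Joint ranges: [-2.52, 2.52], [-0.91, 1.74], [-1.3, 1.37], [-1.96, 2.02], [-1.52, 1.47], [-3.14, 3.14]. Speed limits (rad/s): [2.22, 2.22, 2.79, 3.14, 3.14, 3.14].

## Interface

Orientations are given as a unit quaternion [w, x, y, z].
In Python, from station import r gives the robot as it stands.
- The arm moves only by the tool carry_out, never from a script. Its argument "increments" is a list of rows, each an object with "delta_pos": the shift along the tool's x, y, z in m, a list of three; "dr": the turn, a rotation vector about the tool's x, y, z in degrees, a list of three; "gripper": the closure, from 0 (fully open) to 1 (shut). In form: [{"delta_pos": [x, y, z], "dr": [wx, wy, wz], "gripper": gripper}, ...]. A call has 1 to 12 rows; each row shifts and turns the pose as measured when the row begins, along the tool's axes as they then stand; what a row does not reach is not made up. A row lasts 1/10 s, in which the tool goes at most 50 mm and 8.59 degrees, less where a joint would pass 70% of its speed; a pose out of reach is approached as far as the arm can. A call with a gripper value outside its range is refused whole. The fingers move at their own pace and stop on an object; "force" is the grip in N (left out, the last holds). Time passes only in rows, so rows that do not move let the fingers close. It gives the time, the measured TCP pose, the force and the opening at its end, in the units of the state.
- r.get_obs(): the state, without advancing time (a new reading comes with each control period).
- r.get_image(name): name is "scene" or "top" or "wrist"; returns the picture (420x560x3 uint8, red, green, blue); there is no depth.
- r.camera_model(name): a dict with "intrinsics" (3x3 intrinsics, pixels), "rvec" (rotation vector, rad) and "tvec" (3), from world to camera coordinates, as OpenCV has them. Camera axes: x right, y down, z forward; pixel columns grow to the right and rows downward; lengths in m; the calibration is good to about 2 mm. The wrist camera is an equidistant fisheye: a pixel r from the principal point sees the ray r / f radians off the axis. A picture is of the moment at which its call begins: read the wrist's pose just before it. camera_model takes no time and is no camera call; for the wrist camera it gives the pose at the moment of the call.
- r.finish_job(): hands the job in, once; it reports no verdict.
Trained networks look in the newest picture that a camera, given by its name, has taken for a name from the list of things; names that differ only in an ending like _2 or _b are one class to them, and where a whole thing is asked for, a point or a joint stands for the part that bears it (a point fixed in the world has none). Each returns a list of dicts, best first, with "p" (0 to 1); they miss things now and then, are a little off and sometimes report something else, mostly with a low value. They report only what shows in the picture. A call takes as long as a camera call.
- r.recognise(camera, query): "bbox" ([left, top, width, height] in pixels, round what is visible of it).
The state is a dict: "time": time; "q": joint angles; "qvel": joint speeds; "effort": joint torques, N m; "eef_pos": TCP position; "tool_rot": TCP orientation; "wrist_force": force on the tool from outside, world axes, zero at the start; "moment": the same for the moment, N m; "finger_gap": opening from 0.0 (shut) to 1.0 (fully open).
Only numpy, scipy, OpenCV 4.12 (cv2) and the standard library are available. Lean on these libraries where they do the work, as an engineer would, in place of code of your own. Each camera call takes 0.05 s, during which the arm holds its last target. There are 200 camera calls.

## Working session

There is one attempt and no reset: what is moved stays moved. The work goes in short steps, Python scripts to look and compute and a tool call to move; the robot and the scene stay as the last step left them, time stands still between calls to the robot, and variables do not carry over. Pictures are saved under pics/ and viewed, about 8 in all and at most 12, crops included, and the job is handed in when it is done.

Besides the shell and the picture viewer there is one more tool, called after "Emit:" by a JSON object that holds its "fn" and its "kwargs", one argument or row to a line. carry_out: Moves the arm, as the interface text tells. Its arguments: {"type":"object","properties":{"increments":{"type":"array","items":{"type":"object","properties":{"delta_pos":{"type":"array","items":{"type":"number"}},"dr":{"type":"array","items":{"type":"number"}},"gripper":{"type":"number"}}}},"force":{"type":"number"}},"required":["increments"]}

```bash
mkdir -p pics
python3 - <<'E'
from station import r
import cv2,numpy as np
for n in ("top","scene"):
    im=r.get_image(n); cv2.imwrite(f"pics/{n}0.png",im[:,:,::-1])
    for q in ("trimmed_center","cut_face","stop","untrimmed_center"):
        print(n,q,[(d['bbox'],round(d['p'],2)) for d in r.recognise(n,q)[:3]])
    m=r.camera_model(n);print({k:np.round(v,3).tolist() for k,v in m.items()})
print(r.get_obs(), r.tip_reach)
E
```

```text
top trimmed_center [([236.4, 189.0, 54.9, 50.7], 0.62)]
top cut_face [([239.4, 193.7, 49.6, 45.7], 0.72)]
top stop [([368.1, 166.3, 36.2, 60.6], 0.71)]
top untrimmed_center [([162.0, 202.6, 55.4, 44.2], 0.86)]
{'intrinsics': [[470.93, 0.0, 270.906], [0.0, 470.93, 204.99], [0.0, 0.0, 1.0]], 'rvec': [2.198, -2.212, 0.063], 'tvec': [0.27, 0.52, 0.894]}
scene trimmed_center [([263.4, 201.8, 46.1, 49.5], 0.63)]
scene cut_face [([259.0, 202.5, 48.0, 49.0], 0.81)]
scene stop [([294.6, 142.8, 42.4, 32.6], 0.92)]
scene untrimmed_center [([249.3, 256.1, 33.7, 53.8], 0.89)]
{'intrinsics': [[454.005, 0.0, 277.66], [0.0, 454.005, 208.724], [0.0, 0.0, 1.0]], 'rvec': [0.589, -2.734, 1.021], 'tvec': [0.591, 0.015, 0.997]}
{'time': 0.5, 'q': array([-1.39931687e+00,  2.90731148e-01, -1.53442956e-01,  1.12666844e+00,
       -1.08944854e-05,  1.43148025e+00]), 'qvel': array([-5.57894745e-04, -1.29763678e-03,  9.83000300e-04,  2.02863186e-05,
        1.03010311e-03, -7.86450581e-04]), 'effort': array([-5.66793624e-04, -5.36661029e+01,  3.31437349e+01,  3.20158011e-03,
       -1.75814744e-04, -4.33031957e-06]), 'eef_pos': array([ 0.16054368, -0.49983734,  0.24827286]), 'tool_rot': array([-2.30199599e-05,  9.87950045e-01,  1.54773084e-01, -5.81817894e-06]), 'wrist_force': array([-0.11387234,  0.0331438 , -0.38129481]), 'moment': array([ 0.02665365, -0.00637165, -0.01515704]), 'finger_gap': 0.9971156034997408} 0.017
```

View pics/top0.png

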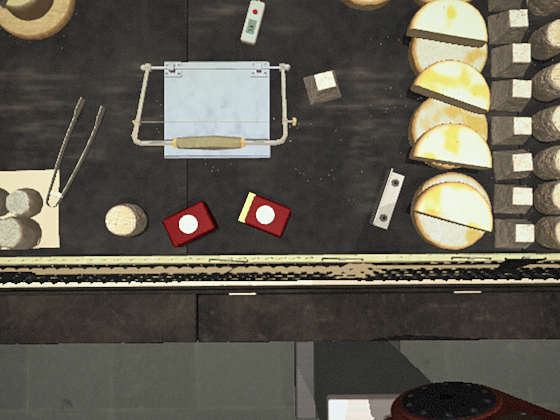

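View pics/scene0.png

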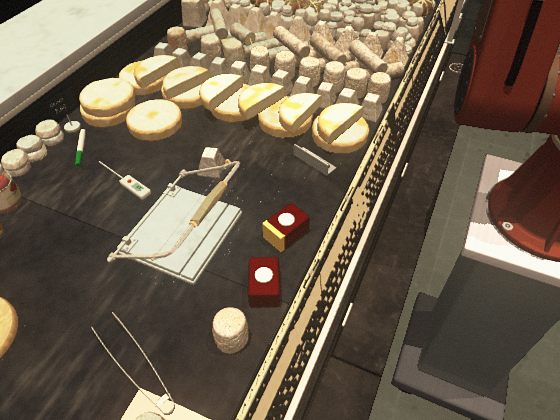

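The trimmed loaf, with its pale end, is at top (265,214) with that end on the left at about (246,207). The whole loaf is at (190,224) and the bracket at (388,198) with its screws at (395,183) and (387,213). I'll enlarge the bracket and loaf to get corners.

```bash
cat > h.py <<'E'
import cv2,numpy as np
from station import r
def ray(m,uv,z):
    R=cv2.Rodrigues(np.array(m['rvec']))[0];t=np.array(m['tvec']).ravel();c=-R.T@t
    K=np.array(m['intrinsics']);d=R.T@np.linalg.solve(K,[uv[0],uv[1],1.]);return c+d*(z-c[2])/d[2]
def proj(m,P):
    return cv2.projectPoints(np.array(P,float),np.array(m['rvec']),np.array(m['tvec']),np.array(m['intrinsics']),None)[0][:,0]
E
python3 - <<'E'
from h import *
a=cv2.imread("pics/top0.png");b=cv2.imread("pics/scene0.png")
c1=cv2.resize(a[155:255,225:425],None,fx=4,fy=4,interpolation=2)
c2=cv2.resize(b[130:180,280:345],(520,400),interpolation=2)
cv2.imwrite("pics/c1.png",c1);cv2.imwrite("pics/c2.png",c2)
mt=r.camera_model("top");ms=r.camera_model("scene")
for m in(mt,ms):
    R=cv2.Rodrigues(np.array(m['rvec']))[0];print("cam",-R.T@np.array(m['tvec']).ravel())
for uv in((388,198),(395,183),(387,213)):print(uv,ray(mt,uv,.0))
for uv in((265,214),(190,224)):print(uv,ray(mt,uv,.05))
print("rail",ray(mt,(300,253),0),ray(mt,(300,290),0))
E
```

```text
cam [0.48126285 0.27792822 0.91313706]
cam [0.25737619 0.82774286 0.76907604]
(388, 198) [0.53460797 0.0380885  0.        ]
(395, 183) [0.56385034 0.02386504 0.        ]
(387, 213) [0.50538874 0.04055766 0.        ]
(265, 214) [0.50360926 0.27790845 0.05      ]
(190, 224) [0.48617426 0.4150742  0.05      ]
rail [0.42906178 0.21067943 0.        ] [0.35802218 0.21133717 0.        ]
```

View pics/c1.png

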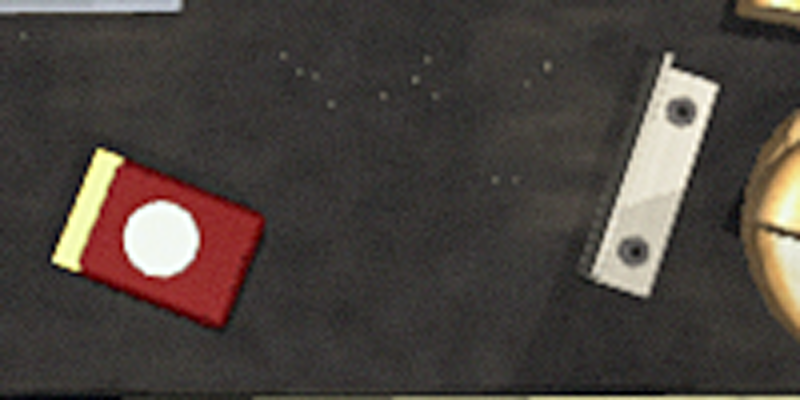

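View pics/c2.png

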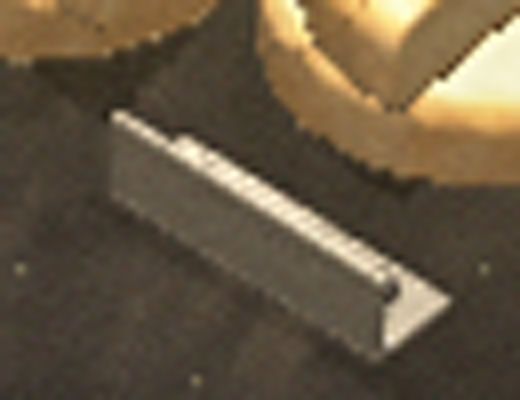

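The crops show the upright on the bracket's left (+y) side, facing the loaf, with the foot behind it. The loaf's cut end points away from the bracket, so it needs about a half turn. Next I'll fit both poses.

```bash
cat >> h.py <<'E'
from scipy.optimize import least_squares
def fit(obs,x0):
    "obs: list of (cam model, local xyz, uv); returns x,y,yaw, residuals"
    def w(p,l):
        c,s=np.cos(p[2]),np.sin(p[2]);return [p[0]+c*l[0]-s*l[1],p[1]+s*l[0]+c*l[1],l[2]]
    f=lambda p:np.concatenate([proj(m,[w(p,l)])[0]-uv for m,l,uv in obs])
    s=least_squares(f,x0,loss='soft_l1',x_scale=[.01,.01,.05]);return s.x,f(s.x).reshape(-1,2)
E
python3 - <<'E'
from h import *
T=r.camera_model("top");S=r.camera_model("scene")
t=lambda x,y:np.array([225+(x+.5)/4-.5,155+(y+.5)/4-.5])
s=lambda x,y:np.array([280+(x+.5)/8-.5,130+(y+.5)/8-.5])
h=.029;
# loaf: -y end left in top. yaw: loaf -y ~ world +y => yaw ~ pi
L=[(T,(h,-.0425,.05),t(53,263)),(T,(-h,-.0425,.05),t(99,147)),(T,(-h,.0425,.05),t(265,215)),(T,(h,.0425,.05),t(222,328))]
for y0 in (np.pi-.3,np.pi+.3):
    p,e=fit(L,[.5,.28,y0]);print("loaf",p,np.degrees(p[2]));print(e.round(1).tolist())
# bracket x axis: y axis -> world +y, x axis -> world +x
Bt=[(T,(.055,0,.035),t(664,53)),(T,(.055,-.004,.035),t(674,53)),(T,(-.055,-.040,0),t(648,297)),(T,(.055,-.040,0),t(718,84))]
Bs=[(S,(.055,0,.035),s(112,113)),(S,(.055,0,0),s(112,197)),(S,(-.055,0,0),s(378,360)),(S,(-.055,0,.035),s(385,285))]
for B in(Bt,Bs,Bt+Bs):
    p,e=fit(B,[.53,.05,-.3]);print("stop",p,np.degrees(p[2]));print(e.round(1).tolist())
E
```

```text
loaf [0.50324182 0.27861014 2.75823682] 158.0353289591617
[[-0.7, 0.0], [-0.5, -0.4], [1.1, -0.3], [0.2, 0.9]]
loaf [0.50324182 0.27861014 2.75823683] 158.0353291829971
[[-0.7, 0.0], [-0.5, -0.4], [1.1, -0.3], [0.2, 0.9]]
stop [ 0.53918674  0.06043803 -0.34947058] -20.023189541112743
[[-0.2, -0.9], [-0.7, -0.1], [0.1, 0.4], [0.9, 0.5]]
stop [ 0.53621192  0.05863228 -0.34604911] -19.827153708088154
[[-0.0, -0.2], [-0.2, -0.1], [0.0, 0.9], [0.2, -0.4]]
stop [ 0.5377178   0.05960006 -0.33625847] -19.26619116886617
[[-0.1, -0.2], [-0.6, 0.5], [1.0, 1.0], [1.0, 0.9], [-0.9, -0.1], [-1.0, 0.1], [-0.6, 0.8], [-0.4, -0.5]]
```

```bash
cat >> h.py <<'E'
from scipy.spatial.transform import Rotation as Ro
def tool():
    o=r.get_obs();q=np.array(o['tool_rot']);R=Ro.from_quat(q[[1,2,3,0]]).as_matrix()
    return o,R,np.degrees(np.arctan2(R[1,0],R[0,0]))
def plan(target,dyaw,step=.045,ang=8.):
    "rows from the present pose to world target with dyaw deg about world z; returns tool-frame rows"
    o,R,th=tool();d=np.array(target)-o['eef_pos']
    n=int(max(np.ceil(np.linalg.norm(d)/step),np.ceil(abs(dyaw)/ang),1))
    print("pos",np.round(o['eef_pos'],4),"th",round(th,2),"tilt",np.round(R[:,2],4),"t",o['time'],"gap",round(o['finger_gap'],3),"F",np.round(o['wrist_force'],1),"n",n)
    for i in range(n):
        Ri=Ro.from_euler('z',dyaw*i/n,degrees=True).as_matrix()@R
        print(np.round(Ri.T@(d/n),3).tolist(),[0,0,round(-dyaw/n,2)])
E
python3 - <<'E'
from h import *
plan([.503,.279,.25],50.2)
E
```

```text
pos [ 0.1605 -0.4998  0.2483] th 17.81 tilt [-0.  0. -1.] t 0.5 gap 0.997 F [-0.1  0.  -0.4] n 19
[0.03, -0.034, -0.0] [0, 0, -2.64]
[0.031, -0.032, -0.0] [0, 0, -2.64]
[0.033, -0.031, -0.0] [0, 0, -2.64]
[0.034, -0.029, -0.0] [0, 0, -2.64]
[0.035, -0.028, -0.0] [0, 0, -2.64]
[0.037, -0.026, -0.0] [0, 0, -2.64]
[0.038, -0.024, -0.0] [0, 0, -2.64]
[0.039, -0.022, -0.0] [0, 0, -2.64]
[0.04, -0.021, -0.0] [0, 0, -2.64]
[0.041, -0.019, -0.0] [0, 0, -2.64]
[0.042, -0.017, -0.0] [0, 0, -2.64]
[0.042, -0.015, -0.0] [0, 0, -2.64]
[0.043, -0.013, -0.0] [0, 0, -2.64]
[0.043, -0.011, -0.0] [0, 0, -2.64]
[0.044, -0.009, -0.0] [0, 0, -2.64]
[0.044, -0.007, -0.0] [0, 0, -2.64]
[0.045, -0.005, -0.0] [0, 0, -2.64]
[0.045, -0.003, -0.0] [0, 0, -2.64]
[0.045, -0.001, -0.0] [0, 0, -2.64]
```

Emit:
{"fn": "carry_out", "kwargs": {
  "increments": [
    {"delta_pos": [0.03, -0.034, -0.005], "dr": [0, 0, -2.6], "gripper": 0},
    {"delta_pos": [0.031, -0.032, -0.005], "dr": [0, 0, -2.6], "gripper": 0},
    {"delta_pos": [0.033, -0.031, -0.005], "dr": [0, 0, -2.6], "gripper": 0},
    {"delta_pos": [0.034, -0.029, -0.005], "dr": [0, 0, -2.6], "gripper": 0},
    {"delta_pos": [0.035, -0.028, -0.005], "dr": [0, 0, -2.6], "gripper": 0},
    {"delta_pos": [0.037, -0.026, 0], "dr": [0, 0, -2.6], "gripper": 0},
    {"delta_pos": [0.038, -0.024, 0], "dr": [0, 0, -2.6], "gripper": 0},
    {"delta_pos": [0.039, -0.022, 0], "dr": [0, 0, -2.6], "gripper": 0},
    {"delta_pos": [0.04, -0.021, 0], "dr": [0, 0, -2.6], "gripper": 0},
    {"delta_pos": [0.041, -0.019, 0], "dr": [0, 0, -2.6], "gripper": 0},
    {"delta_pos": [0.042, -0.017, 0], "dr": [0, 0, -2.6], "gripper": 0},
    {"delta_pos": [0.042, -0.015, 0], "dr": [0, 0, -2.6], "gripper": 0}
  ]
}}

```text
time: 1.7
eef_pos: [0.3812, 0.0084, 0.2745]
tool_rot: [0.004, 0.908, 0.42, 0.002]
wrist_force: [0.7, -0.4, 0.1]
finger_gap: 0.996
```

Run:
```python
from h import *
o,R,th=tool()
plan([.52,.20,.24],68-th)
```

```text
pos [0.3812 0.0084 0.2745] th 49.63 tilt [ 0.0079 -0.0052 -1.    ] t 1.7 gap 0.996 F [ 0.7 -0.4  0.1] n 6
[0.039, -0.003, 0.006] [0, 0, np.float64(-3.06)]
[0.039, -0.001, 0.006] [0, 0, np.float64(-3.06)]
[0.039, 0.001, 0.006] [0, 0, np.float64(-3.06)]
[0.039, 0.003, 0.006] [0, 0, np.float64(-3.06)]
[0.039, 0.005, 0.006] [0, 0, np.float64(-3.06)]
[0.039, 0.007, 0.006] [0, 0, np.float64(-3.06)]
```

Emit:
{"fn": "carry_out", "kwargs": {
  "increments": [
    {"delta_pos": [0.039, -0.003, 0.006], "dr": [0, 0, -3], "gripper": 0},
    {"delta_pos": [0.039, -0.001, 0.006], "dr": [0, 0, -3], "gripper": 0},
    {"delta_pos": [0.039, 0.001, 0.006], "dr": [0, 0, -3], "gripper": 0},
    {"delta_pos": [0.039, 0.003, 0.006], "dr": [0, 0, -3], "gripper": 0},
    {"delta_pos": [0.039, 0.005, 0.006], "dr": [0, 0, -3], "gripper": 0},
    {"delta_pos": [0.039, 0.007, 0.006], "dr": [0, 0, -3], "gripper": 0},
    {"delta_pos": [0, 0, 0], "dr": [0, 0, 0], "gripper": 0}
  ]
}}

```text
time: 2.4
eef_pos: [0.5233, 0.2151, 0.2377]
tool_rot: [0.006, 0.825, 0.566, 0.004]
wrist_force: [0.2, -0.6, 0.2]
finger_gap: 1.001
```

```bash
cat >> h.py <<'E'
def wproj(m,P):
    R=cv2.Rodrigues(np.array(m['rvec']))[0];X=(R@np.array(P,float).T).T+np.array(m['tvec']).ravel()
    K=np.array(m['intrinsics']);rho=np.hypot(X[:,0],X[:,1]);a=np.arctan2(rho,X[:,2])/np.maximum(rho,1e-9)
    return np.c_[K[0,0]*X[:,0]*a+K[0,2],K[1,1]*X[:,1]*a+K[1,2]]
def box(x,y,yaw,L):
    c,s=np.cos(yaw),np.sin(yaw);return [[x+c*l[0]-s*l[1],y+s*l[0]+c*l[1],l[2]] for l in L]
E
python3 - <<'E'
from h import *
import pickle
m=r.camera_model("wrist");im=r.get_image("wrist");pickle.dump(m,open("w1.pkl","wb"))
cv2.imwrite("pics/w1raw.png",im[:,:,::-1]);big=cv2.resize(im[:,:,::-1],(800,600),interpolation=2)
k=800/560
P=wproj(m,box(.5375,.0595,-.344,[(.055,0,0),(-.055,0,0),(.055,0,.035),(-.055,0,.035)]))
Q=wproj(m,box(.5032,.2786,2.758,[(.029,-.0425,.05),(-.029,-.0425,.05),(-.029,.0425,.05),(.029,.0425,.05)]))
print(P.round(1).tolist(),Q.round(1).tolist());
for p in [*P,*Q]: cv2.circle(big,tuple(int(v) for v in p*k),3,(0,255,0),1)
cv2.imwrite("pics/w1.png",big)
plan([.5032,.2786,.24],0)
E
```

```text
[[370.2, 288.2], [286.4, 292.6], [377.7, 301.6], [287.4, 307.0]] [[202.4, 96.0], [262.2, 95.0], [261.4, 182.3], [203.3, 182.0]]
pos [0.5222 0.2136 0.2381] th 68.79 tilt [ 0.0121 -0.0056 -0.9999] t 2.45 gap 0.999 F [-0.8  0.6 -0.8] n 2
[0.027, -0.021, -0.001] [0, 0, 0.0]
[0.027, -0.021, -0.001] [0, 0, 0.0]
```

View pics/w1.png

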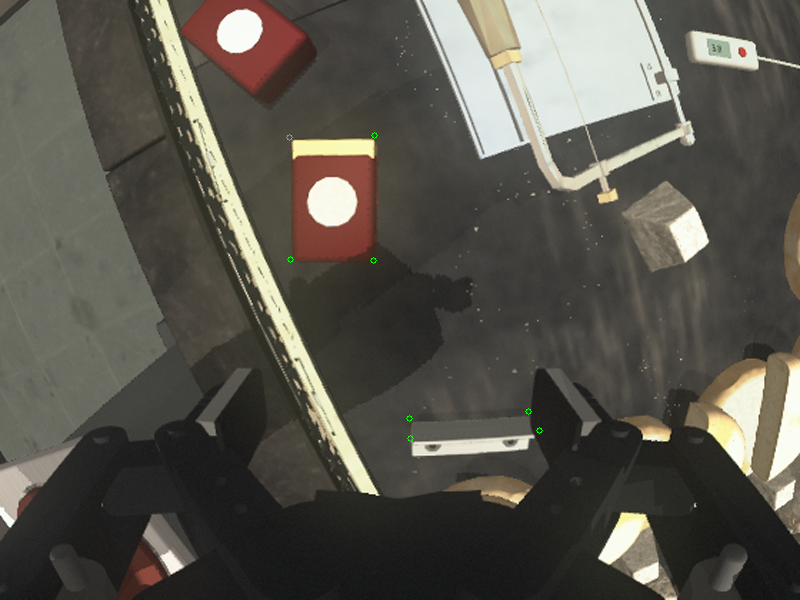

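The loaf (x 292–376, y 139–262) fits its prediction to about 2 mm. The bracket face (411–533, 420–437) looks turned a degree or two from mine, so I'll crop it to refine the fit.

Run:
```python
import cv2
a=cv2.imread("pics/w1raw.png")
cv2.imwrite("pics/c3.png",cv2.resize(a[280:330,275:390],None,fx=6.9565,fy=6.9565,interpolation=2))
```

```text
(no output)
```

View pics/c3.png

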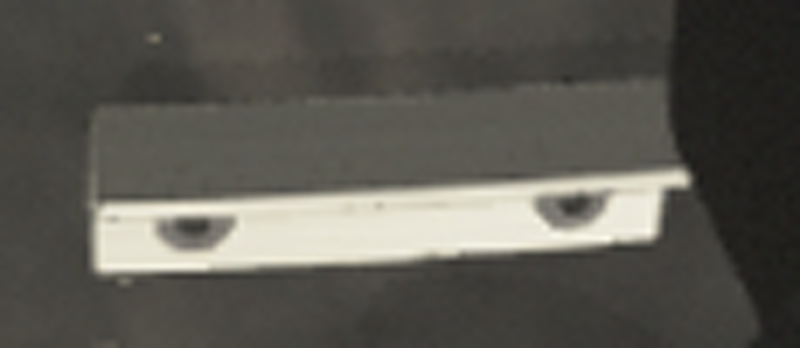

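Run:
```python
from h import *
import h,pickle
m=pickle.load(open("w1.pkl","rb"))
h.proj=lambda mm,P: wproj(mm,P) if mm is m else cv2.projectPoints(np.array(P,float),np.array(mm['rvec']),np.array(mm['tvec']),np.array(mm['intrinsics']),None)[0][:,0]
c=lambda x,y:np.array([275+(x+.5)/6.9565-.5,280+(y+.5)/6.9565-.5])
b=lambda x,y:np.array([(x+.5)*.7-.5,(y+.5)*.7-.5])
B=[(m,(-.055,0,0),c(93,107)),(m,(-.055,0,.035),c(95,205)),(m,(.055,0,.035),c(690,170))]
p,e=fit(B,[.5375,.0595,-.344]);print("stop",p.round(4),np.degrees(p[2]),e.round(1).tolist())
L=[(m,(.029,-.0425,.05),b(292,139)),(m,(-.029,-.0425,.05),b(375,138)),(m,(-.029,.0425,.05),b(376,262)),(m,(.029,.0425,.05),b(292,260))]
p,e=fit(L,[.5032,.2786,2.758]);print("loaf",p.round(4),np.degrees(p[2]),e.round(1).tolist())
o,R,th=tool();plan([.5025,.2785,.15],68-th)
```

```text
stop [ 0.5369  0.0561 -0.3484] -19.961591644499578 [[-1.0, -0.2], [-0.2, 0.2], [4.1, 0.1]]
loaf [0.504  0.2773 2.7564] 157.9278974855325 [[-0.6, -0.3], [1.2, -0.4], [-0.5, -0.0], [0.2, 1.0]]
pos [0.5222 0.2136 0.2381] th 68.79 tilt [ 0.0121 -0.0056 -0.9999] t 2.45 gap 0.999 F [-0.8  0.6 -0.8] n 3
[0.018, -0.014, 0.029] [0, 0, np.float64(0.26)]
[0.018, -0.014, 0.029] [0, 0, np.float64(0.26)]
[0.018, -0.015, 0.029] [0, 0, np.float64(0.26)]
```

Run:
```python
s=open("h.py").read()
s=s.replace('''    for i in range(n):
        Ri''','''    tl=np.degrees(R.T@np.cross(R[:,2],[0,0,-1]));print("untilt dr",tl.round(2).tolist(),"q",np.round(o['q'],2).tolist())
    for i in range(n):
        Ri''').replace("round(-dyaw/n,2)","float(round(-dyaw/n,2))")
open("h.py","w").write(s)
```

Emit:
{"fn": "carry_out", "kwargs": {
  "increments": [
    {"delta_pos": [0.018, -0.014, 0.029], "dr": [0, 0, 0.26], "gripper": 0},
    {"delta_pos": [0.018, -0.014, 0.029], "dr": [0, 0, 0.26], "gripper": 0},
    {"delta_pos": [0.018, -0.014, 0.029], "dr": [0, 0, 0.26], "gripper": 0},
    {"delta_pos": [0, 0, 0], "dr": [0, 0, 0], "gripper": 0},
    {"delta_pos": [0, 0, 0], "dr": [0, 0, 0], "gripper": 0}
  ]
}}

```text
time: 2.95
eef_pos: [0.5035, 0.2772, 0.15]
tool_rot: [0.007, 0.831, 0.557, 0.004]
wrist_force: [-0.1, 0.5, -0.5]
finger_gap: 0.997
```

Run:
```python
from h import *
o,R,th=tool();plan([.5035,.278,.10],68-th)
```

```text
pos [0.5035 0.2772 0.15  ] th 67.69 tilt [ 0.0147 -0.0067 -0.9999] t 2.95 gap 0.997 F [-0.1  0.5 -0.5] n 2
untilt dr [0.92, 0.04, -0.0] q [0.38, 0.45, -0.19, 0.92, -0.01, 2.34]
[0.0, -0.001, 0.025] [0, 0, -0.15]
[0.0, -0.001, 0.025] [0, 0, -0.15]
```

Emit:
{"fn": "carry_out", "kwargs": {
  "increments": [
    {"delta_pos": [0, -0.001, 0.025], "dr": [0.9, 0, -0.3], "gripper": 0},
    {"delta_pos": [0, 0, 0.025], "dr": [0, 0, 0], "gripper": 0},
    {"delta_pos": [0, 0, 0], "dr": [0, 0, 0], "gripper": 0}
  ]
}}

```text
time: 3.25
eef_pos: [0.5058, 0.2751, 0.1038]
tool_rot: [0.001, 0.83, 0.558, 0.003]
wrist_force: [-0.4, -0.5, 0.6]
finger_gap: 0.996
```

Run:
```python
from h import *
o,R,th=tool();plan([.5035,.278,.030],68-th)
```

```text
pos [0.5058 0.2751 0.1038] th 67.83 tilt [ 5.8e-03  9.0e-04 -1.0e+00] t 3.25 gap 0.996 F [-0.4 -0.5  0.6] n 2
untilt dr [0.29, -0.17, -0.0] q [0.37, 0.5, -0.24, 0.83, -0.0, 2.33]
[0.001, -0.002, 0.037] [0, 0, -0.08]
[0.001, -0.002, 0.037] [0, 0, -0.08]
```

Emit:
{"fn": "carry_out", "kwargs": {
  "increments": [
    {"delta_pos": [0.002, -0.003, 0.03], "dr": [0.3, -0.2, -0.2], "gripper": 0},
    {"delta_pos": [0.001, -0.001, 0.03], "dr": [0, 0, 0], "gripper": 0},
    {"delta_pos": [0, 0, 0.013], "dr": [0, 0, 0], "gripper": 0},
    {"delta_pos": [0, 0, 0], "dr": [0, 0, 0], "gripper": 0}
  ]
}}

```text
time: 3.65
eef_pos: [0.5094, 0.278, 0.0373]
tool_rot: [0.002, 0.83, 0.558, 0.005]
wrist_force: [-0.1, -0.4, 0.2]
finger_gap: 1.002
```

Run:
```python
from h import *
o,R,th=tool();plan([.5035,.278,.030],68-th)
```

```text
pos [0.5094 0.278  0.0373] th 67.79 tilt [ 0.0095  0.0025 -1.    ] t 3.65 gap 1.002 F [-0.1 -0.4  0.2] n 1
untilt dr [0.45, -0.34, 0.0] q [0.37, 0.58, -0.3, 0.68, -0.0, 2.33]
[-0.002, -0.006, 0.007] [0, 0, -0.21]
```

Emit:
{"fn": "carry_out", "kwargs": {
  "increments": [
    {"delta_pos": [-0.002, -0.006, 0.007], "dr": [0.4, -0.3, -0.2], "gripper": 0},
    {"delta_pos": [0, 0, 0], "dr": [0, 0, 0], "gripper": 0}
  ]
}}

```text
time: 3.85
eef_pos: [0.5045, 0.2784, 0.0327]
tool_rot: [0.0, 0.829, 0.559, 0.002]
wrist_force: [-1.1, 0.5, 0.7]
finger_gap: 0.997
```

Run:
```python
from h import *
o,R,th=tool();plan([.5035,.278,.030],68-th)
```

```text
pos [0.5045 0.2784 0.0327] th 67.96 tilt [ 0.0034  0.0012 -1.    ] t 3.85 gap 0.997 F [-1.1  0.5  0.7] n 1
untilt dr [0.15, -0.14, 0.0] q [0.38, 0.59, -0.31, 0.67, -0.0, 2.33]
[-0.001, -0.001, 0.003] [0, 0, -0.04]
```

Centred on the loaf, so I'll close.

Emit:
{"fn": "carry_out", "kwargs": {
  "force": 45,
  "increments": [
    {"delta_pos": [-0.001, -0.001, 0.003], "dr": [0.1, -0.1, 0], "gripper": 0},
    {"delta_pos": [0, 0, 0], "dr": [0, 0, 0], "gripper": 0.6},
    {"delta_pos": [0, 0, 0], "dr": [0, 0, 0], "gripper": 1},
    {"delta_pos": [0, 0, 0], "dr": [0, 0, 0], "gripper": 1},
    {"delta_pos": [0, 0, 0], "dr": [0, 0, 0], "gripper": 1},
    {"delta_pos": [0, 0, 0], "dr": [0, 0, 0], "gripper": 1},
    {"delta_pos": [0, 0, 0], "dr": [0, 0, 0], "gripper": 1}
  ]
}}

```text
time: 4.55
eef_pos: [0.5045, 0.2785, 0.0322]
tool_rot: [0.001, 0.829, 0.559, 0.002]
wrist_force: [0.0, -0.9, 0.3]
finger_gap: 0.669
```

Run:
```python
from h import *
o,R,th=tool();plan([.5035,.278,.12],0)
```

```text
pos [0.5045 0.2785 0.0322] th 67.98 tilt [ 0.0042  0.0015 -1.    ] t 4.55 gap 0.669 F [ 0.  -0.9  0.3] n 2
untilt dr [0.19, -0.17, -0.0] q [0.38, 0.59, -0.31, 0.67, -0.0, 2.33]
[-0.0, -0.0, -0.044] [0, 0, 0.0]
[-0.0, -0.0, -0.044] [0, 0, 0.0]
```

Emit:
{"fn": "carry_out", "kwargs": {
  "increments": [
    {"delta_pos": [0, 0, -0.03], "dr": [0, 0, 0], "gripper": 1},
    {"delta_pos": [0, 0, -0.04], "dr": [0, 0, 0], "gripper": 1},
    {"delta_pos": [0, 0, -0.03], "dr": [0, 0, 0], "gripper": 1}
  ]
}}

```text
time: 4.85
eef_pos: [0.5, 0.2767, 0.1295]
tool_rot: [-0.001, 0.829, 0.559, -0.004]
wrist_force: [0.9, -0.1, -3.2]
finger_gap: 0.671
```

Run:
```python
from h import *
o,R,th=tool();plan([.56,.122,.12],250-th)
```

```text
pos [0.5    0.2767 0.1295] th 67.98 tilt [-0.0066 -0.0028 -1.    ] t 4.85 gap 0.671 F [ 0.9 -0.1 -3.2] n 23
untilt dr [-0.29, 0.29, 0.0] q [0.38, 0.47, -0.21, 0.9, -0.0, 2.33]
[-0.005, 0.005, 0.0] [0, 0, -7.91]
[-0.006, 0.004, 0.0] [0, 0, -7.91]
[-0.006, 0.003, 0.0] [0, 0, -7.91]
[-0.007, 0.002, 0.0] [0, 0, -7.91]
[-0.007, 0.001, 0.0] [0, 0, -7.91]
[-0.007, 0.0, 0.0] [0, 0, -7.91]
[-0.007, -0.001, 0.0] [0, 0, -7.91]
[-0.007, -0.002, 0.0] [0, 0, -7.91]
[-0.007, -0.002, 0.0] [0, 0, -7.91]
[-0.006, -0.003, 0.0] [0, 0, -7.91]
[-0.006, -0.004, 0.0] [0, 0, -7.91]
[-0.005, -0.005, 0.0] [0, 0, -7.91]
[-0.004, -0.006, 0.0] [0, 0, -7.91]
[-0.004, -0.006, 0.0] [0, 0, -7.91]
[-0.003, -0.007, 0.0] [0, 0, -7.91]
[-0.002, -0.007, 0.0] [0, 0, -7.91]
[-0.001, -0.007, 0.0] [0, 0, -7.91]
[0.0, -0.007, 0.0] [0, 0, -7.91]
[0.001, -0.007, 0.0] [0, 0, -7.91]
[0.002, -0.007, 0.0] [0, 0, -7.91]
[0.003, -0.007, 0.0] [0, 0, -7.91]
[0.004, -0.006, 0.0] [0, 0, -7.91]
[0.005, -0.005, 0.0] [0, 0, -7.91]
```

Lifted, with wrist force z −3.2 N, consistent with the 0.25 kg loaf. Now for the turn.

Emit:
{"fn": "carry_out", "kwargs": {
  "increments": [
    {"delta_pos": [-0.005, 0.005, 0], "dr": [0, 0, -8], "gripper": 1},
    {"delta_pos": [-0.006, 0.004, 0], "dr": [0, 0, -8], "gripper": 1},
    {"delta_pos": [-0.006, 0.003, 0], "dr": [0, 0, -8], "gripper": 1},
    {"delta_pos": [-0.007, 0.002, 0], "dr": [0, 0, -8], "gripper": 1},
    {"delta_pos": [-0.007, 0.001, 0], "dr": [0, 0, -8], "gripper": 1},
    {"delta_pos": [-0.007, 0, 0], "dr": [0, 0, -8], "gripper": 1},
    {"delta_pos": [-0.007, -0.001, 0], "dr": [0, 0, -8], "gripper": 1},
    {"delta_pos": [-0.007, -0.002, 0], "dr": [0, 0, -8], "gripper": 1},
    {"delta_pos": [-0.007, -0.002, 0], "dr": [0, 0, -8], "gripper": 1},
    {"delta_pos": [-0.006, -0.003, 0], "dr": [0, 0, -8], "gripper": 1},
    {"delta_pos": [-0.006, -0.004, 0], "dr": [0, 0, -8], "gripper": 1},
    {"delta_pos": [-0.005, -0.005, 0], "dr": [0, 0, -8], "gripper": 1}
  ]
}}

```text
time: 6.05
eef_pos: [0.5324, 0.1961, 0.1315]
tool_rot: [-0.003, 0.106, 0.994, -0.001]
wrist_force: [-0.2, 0.0, -2.5]
finger_gap: 0.671
```

Run:
```python
from h import *
o,R,th=tool();plan([.56,.122,.12],(250-th)%360)
```

```text
pos [0.5324 0.1961 0.1315] th 167.85 tilt [-0.0064 -0.002  -1.    ] t 6.05 gap 0.671 F [-0.2  0.  -2.5] n 11
untilt dr [-0.19, -0.33, -0.0] q [0.22, 0.46, -0.22, 0.9, -0.0, 0.44]
[-0.004, -0.006, 0.001] [0, 0, -7.47]
[-0.003, -0.007, 0.001] [0, 0, -7.47]
[-0.002, -0.007, 0.001] [0, 0, -7.47]
[-0.001, -0.007, 0.001] [0, 0, -7.47]
[-0.0, -0.007, 0.001] [0, 0, -7.47]
[0.001, -0.007, 0.001] [0, 0, -7.47]
[0.002, -0.007, 0.001] [0, 0, -7.47]
[0.002, -0.007, 0.001] [0, 0, -7.47]
[0.003, -0.006, 0.001] [0, 0, -7.47]
[0.004, -0.006, 0.001] [0, 0, -7.47]
[0.005, -0.005, 0.001] [0, 0, -7.47]
```

Emit:
{"fn": "carry_out", "kwargs": {
  "increments": [
    {"delta_pos": [-0.004, -0.006, 0.001], "dr": [0, 0, -7.5], "gripper": 1},
    {"delta_pos": [-0.003, -0.007, 0.001], "dr": [0, 0, -7.5], "gripper": 1},
    {"delta_pos": [-0.002, -0.007, 0.001], "dr": [0, 0, -7.5], "gripper": 1},
    {"delta_pos": [-0.001, -0.007, 0.001], "dr": [0, 0, -7.5], "gripper": 1},
    {"delta_pos": [0, -0.007, 0.001], "dr": [0, 0, -7.5], "gripper": 1},
    {"delta_pos": [0.001, -0.007, 0.001], "dr": [0, 0, -7.5], "gripper": 1},
    {"delta_pos": [0.002, -0.007, 0.001], "dr": [0, 0, -7.5], "gripper": 1},
    {"delta_pos": [0.002, -0.007, 0.001], "dr": [0, 0, -7.5], "gripper": 1},
    {"delta_pos": [0.003, -0.006, 0.001], "dr": [0, 0, -7.5], "gripper": 1},
    {"delta_pos": [0.004, -0.006, 0.001], "dr": [0, 0, -7.5], "gripper": 1},
    {"delta_pos": [0.005, -0.005, 0.001], "dr": [0, 0, -7.5], "gripper": 1},
    {"delta_pos": [0, 0, 0], "dr": [0, 0, 0], "gripper": 1}
  ]
}}

```text
time: 7.25
eef_pos: [0.5581, 0.1182, 0.1155]
tool_rot: [-0.007, -0.602, 0.799, 0.003]
wrist_force: [0.4, -0.1, -3.1]
finger_gap: 0.674
```

Run:
```python
from h import *
import pickle
o,R,th=tool();plan([.56,.122,.034],(250-th+180)%360-180)
m=r.camera_model("wrist");im=r.get_image("wrist")[:,:,::-1];pickle.dump(m,open("w2.pkl","wb"))
cv2.imwrite("pics/w2raw.png",im)
P=wproj(m,box(.537,.0585,-.349,[(.055,0,0),(-.055,0,0),(.055,0,.035),(-.055,0,.035)]));print(P.round(1).tolist())
big=cv2.resize(im,(800,600),interpolation=2)
for p in P: cv2.circle(big,tuple(int(v) for v in p*800/560),3,(0,255,0),1)
cv2.imwrite("pics/w2.png",big)
```

```text
pos [0.5581 0.1182 0.1155] th -105.99 tilt [-0.0157 -0.0037 -0.9999] t 7.25 gap 0.674 F [ 0.4 -0.1 -3.1] n 2
untilt dr [0.8, -0.45, 0.0] q [0.08, 0.49, -0.22, 0.88, -0.0, -1.21]
[-0.002, -0.001, 0.041] [0, 0, 2.0]
[-0.002, -0.001, 0.041] [0, 0, 2.0]
[[209.1, 127.6], [355.0, 138.0], [198.5, 127.7], [368.0, 139.9]]
```

View pics/w2.png

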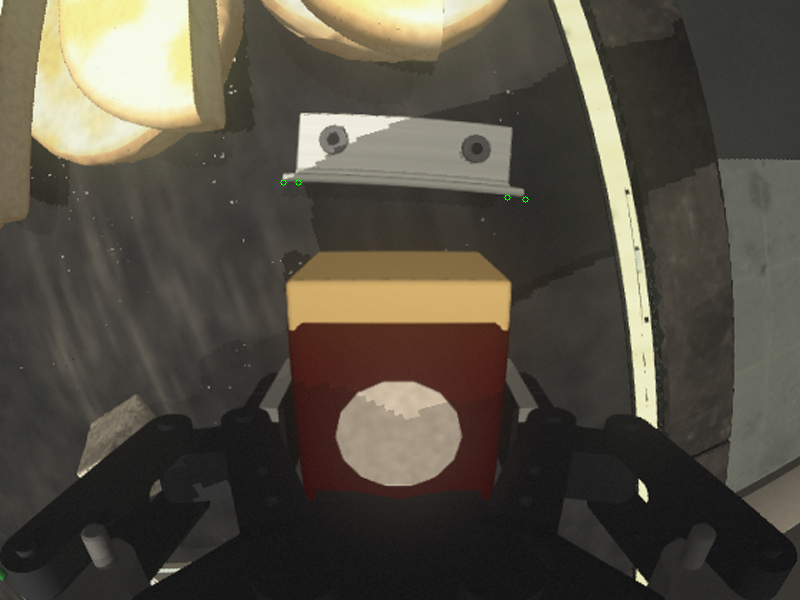

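The loaf is held square with its pale end toward the bracket. The face's top edge runs from about (284,181) to (524,196), within about 2 mm of prediction. I'll refine with a crop.

Run:
```python
import cv2
a=cv2.imread("pics/w2raw.png")
cv2.imwrite("pics/c4.png",cv2.resize(a[110:150,190:380],None,fx=4,fy=8,interpolation=2))
```

```text
(no output)
```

View pics/c4.png

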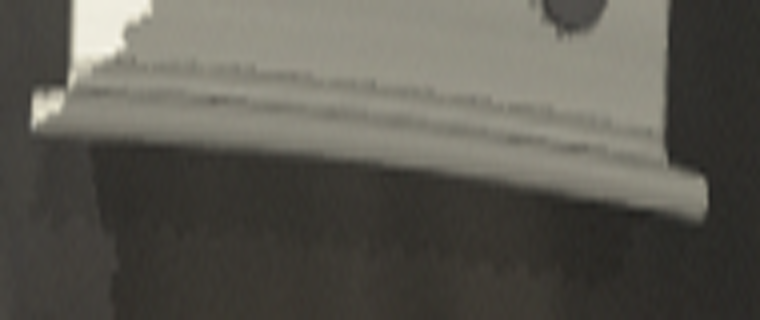

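Run:
```python
from h import *
import h,pickle
m=pickle.load(open("w2.pkl","rb"));h.proj=wproj
p,e=fit([(m,(.055,0,.035),np.array([197.6,126.1])),(m,(-.055,0,.035),np.array([366.4,137.1]))],[.537,.0585,-.349])
print("stop",p.round(4),np.degrees(p[2]),e.round(1).tolist())
s=p[:2];ya=np.array([-np.sin(p[2]),np.cos(p[2])]);print("final centre",s+.0425*ya,"15mm off",s+.0575*ya)
# held loaf: cut top edge corners in picture (800 px view): front-top (289,281),(510,281)
print("held cut edge px pred");o,R,th=tool()
for off in(0,):
    yaw=np.radians(th+90);print(wproj(m,box(o['eef_pos'][0],o['eef_pos'][1],yaw,[(.029,-.0425,o['eef_pos'][2]+.018),(-.029,-.0425,o['eef_pos'][2]+.018)]))*800/560)
plan([*(s+.0575*ya),.034],(np.degrees(p[2])-90-th+180)%360-180)
```

```text
stop [ 0.5374  0.0569 -0.3428] -19.64123536651751 [[-0.4, -0.0], [0.5, 0.0]]
final centre [0.55169796 0.09691397] 15mm off [0.5567399  0.11104121]
held cut edge px pred
[[285.3558055  282.03263234]
 [521.56444528 282.44454359]]
pos [0.5579 0.1186 0.1156] th -106.24 tilt [-0.0158 -0.0035 -0.9999] t 7.3 gap 0.671 F [ 0.3  0.1 -3.3] n 2
untilt dr [0.81, -0.44, -0.0] q [0.08, 0.49, -0.22, 0.88, -0.0, -1.2]
[0.003, -0.001, 0.041] [0, 0, 1.7]
[0.003, -0.001, 0.041] [0, 0, 1.7]
```

Emit:
{"fn": "carry_out", "kwargs": {
  "increments": [
    {"delta_pos": [0.003, -0.001, 0.02], "dr": [0.8, -0.4, 1.7], "gripper": 1},
    {"delta_pos": [0.002, 0, 0.025], "dr": [0, 0, 1.7], "gripper": 1},
    {"delta_pos": [0, 0, 0.02], "dr": [0, 0, 0], "gripper": 1},
    {"delta_pos": [0, 0, 0], "dr": [0, 0, 0], "gripper": 1},
    {"delta_pos": [0, 0, 0], "dr": [0, 0, 0], "gripper": 1}
  ]
}}

```text
time: 7.8
eef_pos: [0.5569, 0.1151, 0.0497]
tool_rot: [0.0, -0.568, 0.823, -0.0]
wrist_force: [0.5, -0.1, -2.7]
finger_gap: 0.673
```

Run:
```python
from h import *
o,R,th=tool();plan([.5567,.111,.035],-109.7-th)
```

```text
pos [0.5569 0.1151 0.0497] th -110.84 tilt [ 1.1e-03  1.0e-04 -1.0e+00] t 7.8 gap 0.673 F [ 0.5 -0.1 -2.7] n 1
untilt dr [-0.05, 0.03, -0.0] q [0.08, 0.55, -0.31, 0.7, 0.0, -1.13]
[0.004, -0.001, 0.015] [0, 0, -1.14]
```

Emit:
{"fn": "carry_out", "kwargs": {
  "increments": [
    {"delta_pos": [0.004, -0.001, 0.008], "dr": [0, 0, -1.1], "gripper": 1},
    {"delta_pos": [0, 0, 0.007], "dr": [0, 0, 0], "gripper": 1},
    {"delta_pos": [0, 0, 0], "dr": [0, 0, 0], "gripper": 1},
    {"delta_pos": [0, 0, 0], "dr": [0, 0, 0], "gripper": 1}
  ]
}}

```text
time: 8.2
eef_pos: [0.558, 0.1112, 0.036]
tool_rot: [0.002, -0.575, 0.818, -0.001]
wrist_force: [-0.1, -0.4, -2.5]
finger_gap: 0.673
```

Run:
```python
from h import *
o,R,th=tool();plan([.5517,.0970,.034],-109.7-th)
```

```text
pos [0.558  0.1112 0.036 ] th -109.77 tilt [ 4.6e-03  4.0e-04 -1.0e+00] t 8.2 gap 0.673 F [-0.1 -0.4 -2.5] n 1
untilt dr [-0.24, 0.11, -0.0] q [0.07, 0.57, -0.33, 0.67, 0.0, -1.16]
[0.015, 0.001, 0.002] [0, 0, -0.07]
```

Now to advance in small steps to contact.

Emit:
{"fn": "carry_out", "kwargs": {
  "increments": [
    {"delta_pos": [0.005, 0.001, 0.001], "dr": [-0.2, 0.1, 0], "gripper": 1},
    {"delta_pos": [0.004, 0, 0.001], "dr": [0, 0, 0], "gripper": 1},
    {"delta_pos": [0.003, 0, 0], "dr": [0, 0, 0], "gripper": 1},
    {"delta_pos": [0, 0, 0], "dr": [0, 0, 0], "gripper": 1}
  ]
}}

```text
time: 8.6
eef_pos: [0.553, 0.0992, 0.0346]
tool_rot: [0.001, -0.575, 0.818, -0.0]
wrist_force: [0.0, 0.6, -3.8]
finger_gap: 0.669
```

Run:
```python
from h import *
o,R,th=tool();plan([.5517,.0970,.033],-109.7-th)
```

```text
pos [0.553  0.0992 0.0346] th -109.79 tilt [ 1.5e-03 -2.0e-04 -1.0e+00] t 8.6 gap 0.669 F [ 0.   0.6 -3.8] n 1
untilt dr [-0.08, 0.02, -0.0] q [0.05, 0.56, -0.35, 0.66, -0.0, -1.18]
[0.002, 0.001, 0.002] [0, 0, -0.09]
```

Emit:
{"fn": "carry_out", "kwargs": {
  "increments": [
    {"delta_pos": [0.002, 0.0005, 0.001], "dr": [0, 0, 0], "gripper": 1},
    {"delta_pos": [0.0015, 0, 0], "dr": [0, 0, 0], "gripper": 1},
    {"delta_pos": [0, 0, 0], "dr": [0, 0, 0], "gripper": 1}
  ]
}}

```text
time: 8.9
eef_pos: [0.5521, 0.0975, 0.034]
tool_rot: [0.003, -0.575, 0.818, 0.001]
wrist_force: [0.1, 0.2, -3.3]
finger_gap: 0.668
```

Run:
```python
from h import *
o,R,th=tool();plan([.5517,.0970,.033],-109.7-th)
print("F,M tool",(R.T@o['wrist_force']).round(2),(R.T@o['moment']).round(3))
```

```text
pos [0.5521 0.0975 0.034 ] th -109.73 tilt [ 0.0035  0.004  -1.    ] t 8.9 gap 0.668 F [ 0.1  0.2 -3.3] n 1
untilt dr [-0.11, 0.28, -0.0] q [0.04, 0.56, -0.35, 0.65, 0.0, -1.18]
[0.001, 0.0, 0.001] [0, 0, -0.03]
F,M tool [-0.2  -0.06  3.3 ] [-0.067  0.033 -0.017]
```

Emit:
{"fn": "carry_out", "kwargs": {
  "increments": [
    {"delta_pos": [0.002, 0, 0], "dr": [-0.1, 0.3, 0], "gripper": 1},
    {"delta_pos": [0.001, 0, 0], "dr": [0, 0, 0], "gripper": 1},
    {"delta_pos": [0, 0, 0], "dr": [0, 0, 0], "gripper": 1}
  ]
}}

```text
time: 9.2
eef_pos: [0.552, 0.0974, 0.0342]
tool_rot: [0.002, -0.576, 0.817, 0.002]
wrist_force: [-0.4, -0.4, -2.9]
finger_gap: 0.673
```

Run:
```python
from h import *
o,R,th=tool();plan([.5517,.0970,.033],-109.7-th)
print("F,M tool",(R.T@o['wrist_force']).round(2),(R.T@o['moment']).round(3))
```

```text
pos [0.552  0.0974 0.0342] th -109.6 tilt [ 0.0019  0.0052 -1.    ] t 9.2 gap 0.673 F [-0.4 -0.4 -2.9] n 1
untilt dr [-0.0, 0.32, 0.0] q [0.04, 0.56, -0.35, 0.66, 0.01, -1.19]
[0.0, 0.0, 0.001] [0, 0, 0.1]
F,M tool [0.48 0.23 2.86] [-0.027  0.068 -0.01 ]
```

Motion stalled where the contact was predicted, so it's touching. Next I'll lower onto the slate with a light push.

Emit:
{"fn": "carry_out", "kwargs": {
  "increments": [
    {"delta_pos": [0, 0, 0.002], "dr": [0, 0.3, 0], "gripper": 1},
    {"delta_pos": [0.001, 0, 0.001], "dr": [0, 0, 0], "gripper": 1},
    {"delta_pos": [0.001, 0, 0], "dr": [0, 0, 0], "gripper": 1}
  ]
}}

```text
time: 9.5
eef_pos: [0.5523, 0.0972, 0.0325]
tool_rot: [0.002, -0.577, 0.817, 0.001]
wrist_force: [2.2, 6.2, -5.5]
finger_gap: 0.672
```

Run:
```python
from h import *
o,R,th=tool();plan([.5517,.0970,.033],-109.7-th)
print("F,M tool",(R.T@o['wrist_force']).round(2),(R.T@o['moment']).round(3))
```

```text
pos [0.5523 0.0972 0.0325] th -109.55 tilt [ 0.002  0.003 -1.   ] t 9.5 gap 0.672 F [ 2.2  6.2 -5.5] n 1
untilt dr [-0.05, 0.2, 0.0] q [0.04, 0.56, -0.35, 0.65, 0.0, -1.19]
[0.0, 0.0, -0.001] [0, 0, 0.15]
F,M tool [-6.6   0.03  5.48] [-0.205 -1.376 -0.098]
```

Emit:
{"fn": "carry_out", "kwargs": {
  "increments": [
    {"delta_pos": [0.0005, 0, 0.001], "dr": [0, 0, 0], "gripper": 1},
    {"delta_pos": [0.0005, 0, 0.0005], "dr": [0, 0, 0], "gripper": 1}
  ]
}}

```text
time: 9.7
eef_pos: [0.5523, 0.0972, 0.0323]
tool_rot: [0.003, -0.577, 0.817, 0.001]
wrist_force: [-1.8, 3.2, 5.2]
finger_gap: 0.674
```

Run:
```python
from h import *
o,R,th=tool();plan([.5517,.0970,.033],-109.7-th)
print("F,M tool",(R.T@o['wrist_force']).round(2),(R.T@o['moment']).round(3))
```

```text
pos [0.5523 0.0972 0.0323] th -109.53 tilt [ 0.003   0.0046 -1.    ] t 9.7 gap 0.674 F [-1.8  3.2  5.2] n 1
untilt dr [-0.08, 0.3, 0.0] q [0.04, 0.56, -0.35, 0.65, 0.0, -1.19]
[0.0, 0.001, -0.001] [0, 0, 0.17]
F,M tool [-2.45  2.81 -5.19] [-0.752 -0.383  0.112]
```

Seated on the slate (Fz is now +5 N). I'll release and rise.

Emit:
{"fn": "carry_out", "kwargs": {
  "increments": [
    {"delta_pos": [0, 0, 0], "dr": [0, 0, 0], "gripper": 1},
    {"delta_pos": [0, 0, 0], "dr": [0, 0, 0], "gripper": 0},
    {"delta_pos": [0, 0, 0], "dr": [0, 0, 0], "gripper": 0},
    {"delta_pos": [0, 0, 0], "dr": [0, 0, 0], "gripper": 0},
    {"delta_pos": [0, 0, 0], "dr": [0, 0, 0], "gripper": 0},
    {"delta_pos": [0, 0, 0], "dr": [0, 0, 0], "gripper": 0},
    {"delta_pos": [0, 0, -0.02], "dr": [0, 0, 0], "gripper": 0},
    {"delta_pos": [0, 0, -0.03], "dr": [0, 0, 0], "gripper": 0},
    {"delta_pos": [0, 0, -0.04], "dr": [0, 0, 0], "gripper": 0},
    {"delta_pos": [-0.02, 0, -0.04], "dr": [0, 0, 0], "gripper": 0},
    {"delta_pos": [-0.02, 0, -0.02], "dr": [0, 0, 0], "gripper": 0},
    {"delta_pos": [0, 0, 0], "dr": [0, 0, 0], "gripper": 0}
  ]
}}

```text
time: 10.9
eef_pos: [0.5647, 0.1338, 0.1871]
tool_rot: [0.001, -0.576, 0.818, 0.001]
wrist_force: [0.0, 0.6, -0.8]
finger_gap: 0.996
```

Run:
```python
from h import *
import pickle
o,R,th=tool();plan([.5517,.0970,.18],0)
m=r.camera_model("wrist");im=r.get_image("wrist")[:,:,::-1];pickle.dump(m,open("w3.pkl","wb"))
cv2.imwrite("pics/w3raw.png",im)
t=r.get_image("top")[:,:,::-1];cv2.imwrite("pics/t3.png",t)
A=wproj(m,box(.5372,.0569,-.343,[(.055,0,.035),(-.055,0,.035),(.029,0,.05),(-.029,0,.05)]));print(A.round(1).tolist())
x0,y0=A.mean(0)-[100,60]; x0,y0=int(max(x0,0)),int(max(y0,0));print(x0,y0)
cv2.imwrite("pics/c5.png",cv2.resize(im[y0:y0+150,x0:x0+200],(800,600),interpolation=2))
```

```text
pos [0.5647 0.1338 0.1871] th -109.69 tilt [ 2.0e-04  1.8e-03 -1.0e+00] t 10.9 gap 0.996 F [ 0.   0.6 -0.8] n 1
untilt dr [0.02, 0.1, 0.0] q [0.11, 0.43, -0.11, 1.03, 0.0, -1.12]
[0.039, -0.0, 0.007] [0, 0, 0.0]
[[215.0, 109.0], [343.8, 109.0], [243.3, 107.1], [315.7, 107.2]]
179 48
```

View pics/c5.png

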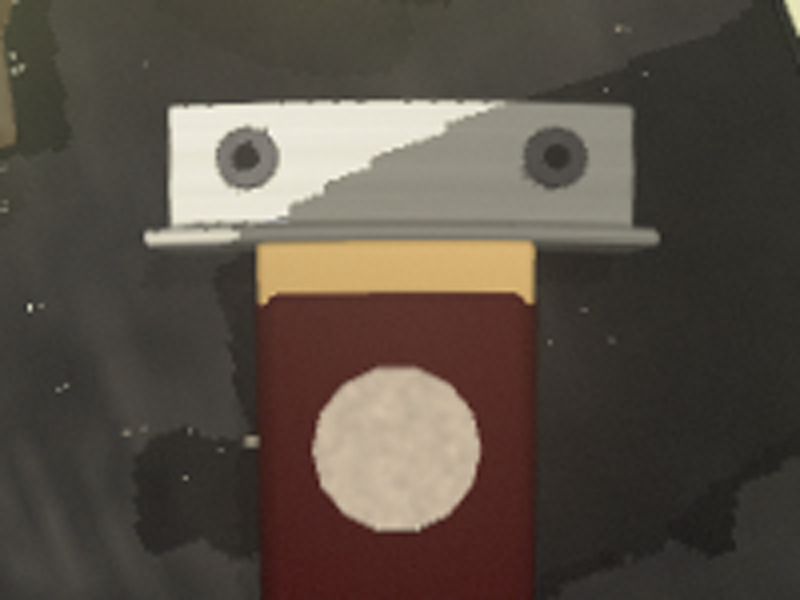

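The loaf is square with its pale edge at the plate, and its mid-point (396) is about 1 mm from the plate's mid-point (402). From this side the loaf would hide any gap, so I'll look from above the plate.

Emit:
{"fn": "carry_out", "kwargs": {
  "increments": [
    {"delta_pos": [0.04, 0, 0], "dr": [0, 0, 0], "gripper": 0},
    {"delta_pos": [0.04, 0, 0], "dr": [0, 0, 0], "gripper": 0},
    {"delta_pos": [0, 0, 0], "dr": [0, 0, 0], "gripper": 0},
    {"delta_pos": [0, 0, 0], "dr": [0, 0, 0], "gripper": 0}
  ]
}}

```text
time: 11.4
eef_pos: [0.5302, 0.0527, 0.1777]
tool_rot: [-0.006, -0.575, 0.818, 0.004]
wrist_force: [0.9, 1.2, 0.3]
finger_gap: 0.997
```

Run:
```python
from h import *
o,R,th=tool();plan([.5517,.0970,.18],0)
m=r.camera_model("wrist");im=r.get_image("wrist")[:,:,::-1]
A=wproj(m,box(.5372,.0569,-.343,[(.055,0,.035),(-.055,0,.035),(.029,0,.05),(-.029,0,.05)]));print(A.round(1).tolist())
x0,y0=A.mean(0)-[80,60]; x0,y0=int(max(x0,0)),int(max(y0,0));print(x0,y0)
cv2.imwrite("pics/c6.png",cv2.resize(im[y0:y0+120,x0:x0+160],(800,600),interpolation=2))
```

```text
pos [0.5302 0.0527 0.1777] th -109.74 tilt [-1.450e-02 -2.000e-04 -9.999e-01] t 11.4 gap 0.997 F [0.9 1.2 0.3] n 2
untilt dr [0.78, -0.29, 0.0] q [-0.04, 0.37, -0.24, 0.98, -0.0, -1.26]
[-0.024, -0.003, -0.001] [0, 0, 0.0]
[-0.024, -0.003, -0.001] [0, 0, 0.0]
[[208.1, 212.7], [334.6, 212.1], [235.6, 217.3], [306.6, 217.0]]
191 154
```

View pics/c6.png

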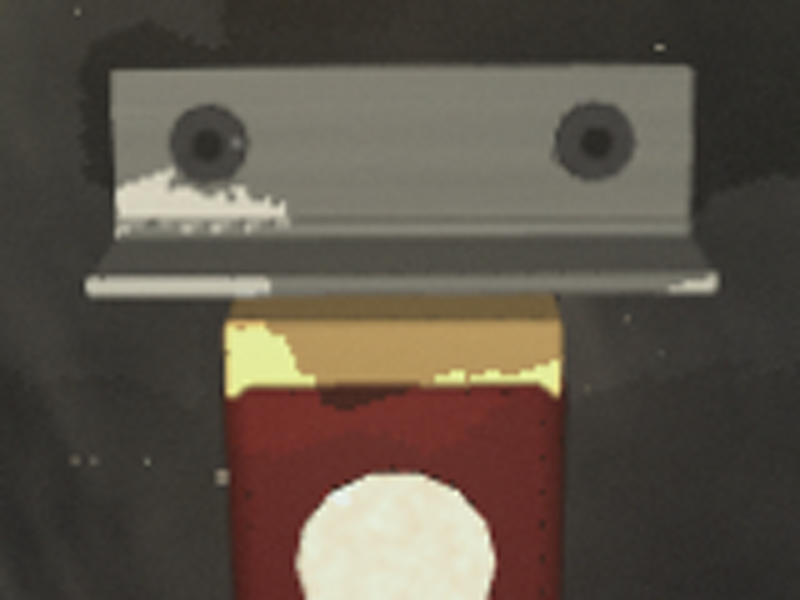

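Seen from the bracket side, the cut face shows directly below the plate's edge at v≈297 with no slit. The visible strip is about 23 px tall, against 24 px predicted for zero gap. The edges are parallel, and the loaf (mid 394) is about 1.3 mm from the plate's middle (402).

```bash
python3 -c "
from station import r
print(r.finish_job())"
```

```text
the job is handed in; nothing more can be done
None
```

The trimmed loaf is standing on the slate with its pale cut end against the bracket's stop face, and the gripper has let go. I gripped it across its width, turned it about 182°, and pushed it gently to the face with about 7 N. I then lowered it onto the slate, released it and raised the gripper clear. I handed the job in at about 11.5 s.

- **Contact:** the arm stopped where contact was predicted. The view from above the plate shows no gap: the visible strip of cut face is about 23 px, against 24 px expected for zero gap. The earlier view from the loaf's side had suggested a gap of up to 0.7 mm, but the loaf hides the joint from that side.
- **Squareness:** the loaf's edge and the plate look parallel. The tool's turn was within about 0.2° of the fitted bracket direction.
- **Position along the bracket:** the loaf sits about 1.3 mm off the middle, which I left uncorrected.
- **Other checks:** the highest wrist force I read was about 9 N. The arm did not go near the untrimmed loaf, but I did not look at it again at the end.

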